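# Snap the cap onto the scent sampler in the pull-out tray

### The job

Pull the little cabinet's tray out to its stop, then take the copper-coloured cap from the counter and press it onto the white stud in the tray until it clicks and sits fully home on the black collar. Do not let go after the click: the job finishes while you are still holding on, pressing the seated cap firmly down, with the tray still fully out. Leave the scent stones, the phone mount and the bead jar where they stand.

Things in the scene. Friction and masses are not known exactly. Their poses are not given: they have to be found in the camera images.
- cabinet: low grey cabinet, 200 mm deep (x) by 200 mm wide (y) by 96 mm high, fixed on the counter, its wooden tray front towards the robot. Origin at the centre of its underside; its own -x axis is the way the tray comes out. Its place and yaw vary (up to about 0.25 rad).
- tray (a joint): how far the tray is pulled out, in m: 0 shut, 0.12 at its stop. It starts between 0 and 0.02; it slides with about 1.5 N of friction and stays where it is left. The tray front is 196 mm wide, its top 82 mm above the counter; inside, the tray is 148 mm wide with a floor at 22 mm and side walls up to 50 mm.
- handle (a point): middle of the tray's dark bar handle, which moves with the tray: a level bar 10 mm thick and 100 mm long along the cabinet's y axis, 66 mm above the counter, its middle 40 mm in front of the wooden tray front; posts to the front at 42 mm either side of the middle. Between bar and front there are 35 mm free for a finger put down from above.
- sampler: upright white stud on a round black collar, fixed in the tray, moving with it. Origin at the centre of the collar's flat top (52 mm across, 36 mm above the counter), at the stud's foot, z up; 100 mm behind the handle's middle, and with the tray at its stop 60 mm in front of the cabinet. A fully home cap stands on the collar, its origin on this one.
- stud_top (a point): centre of the stud's top, 24 mm above the collar; the stud is 22 mm thick, bevelled, with four small sprung catches round it. The cap first meets the catches with its underside about 14 mm above the collar; pushing it on takes a force rising to about 10 N at 8 mm, then falling and gone at the click, about 3 mm above the collar; from there it moves freely down to the collar.
- cap: copper-coloured snap cap with a thin black band near its foot, a round cylinder 44 mm in diameter and 35 mm high, flat on top, open below (opening 24.4 mm), 45 g, standing open side down on the counter. Origin at the centre of its underside, z up. It changes places with the scent stones. Stiff sides; may be gripped across the diameter.
- stone_sage: ceramic scent stone, sage green, a rounded disc 60 mm across and 22 mm high, loose on the counter; origin at the centre of its underside. A bystander.
- stone_cream: ceramic scent stone, cream, a rounded disc 60 mm across and 22 mm high, loose on the counter; origin at the centre of its underside. A bystander.
- stone_slate: ceramic scent stone, slate grey, a rounded disc 60 mm across and 22 mm high, loose on the counter; origin at the centre of its underside. A bystander.
- phone_mount: brushed aluminium phone mount, loose: foot 60 by 50 mm, holder plate 78 mm wide, 110 mm high in all; origin at the centre of its underside. A bystander.
- bead_jar: clear glass jar of wooden beads with a wooden lid, 84 mm in diameter, 106 mm high, loose; origin at the centre of its underside. A bystander.
Mind the look-alikes: they are no part of the job. What is meant by the cap is not green, purple or turquoise, and is the larger of those in its own colour.

How it is judged:
By the outcome, as a careful person would: the job done as asked, in the order asked, and still so for the second after the job is handed in, while the arm keeps its last pose, push and grip.
It also fails if it takes over 51 s, if anything falls off the work surface, if the arm or the gripper's body presses on something with over 40 N, if the wrist force passes 120 N, or if a joint passes its speed limit or range.

### The arm

A 6-joint arm with a two-finger parallel gripper is mounted at the origin on the work surface. World frame = base frame: x ahead of the robot, y to its left, z up, the work surface at z = 0. Lengths are in m, angles in rad, forces in N, time in s.
With the tool pointing down it reaches from about 0.3 to 0.875 m from the base axis. Payload 6.4 kg.
Tool frame: the origin (TCP) lies on the centre line of the jaws, within the pads' length; the fingertips stand 25 mm ahead of it and the grasp point (between the pads) lies 6 mm ahead of it (ctrl.tip_reach is the distance from the TCP to the fingertips, in m); z points along the fingers, y is the line along which they close (so a half turn about z gives the same grasp; the last joint's range is limited). The gripper opens to 85 mm and grips with 20 to 120 N. Pads are 22 mm wide; open, the fingers measure 114 mm over their backs; the gripper's body (76 mm by 85 mm) begins 54 mm behind the grasp point. The pads swing forward as they close: fully open they stand 13 mm farther back than shut.
Start: joints at [-1.458, 0.181, 1.607, -0, 1.354, -0.206], TCP at [0.18, -0.546, 0.256] pointing down, gripper open.
Joint ranges: [-2.99, 2.99], [-0.89, 2.07], [0.3, 2.58], [-1.14, 4.28], [0, 2.63], [-3.12, 3.12]. Speed limits (rad/s): [2.57, 2.57, 3.01, 3.14, 3.14, 3.14].

### API

Orientations are given as a unit quaternion [w, x, y, z].
In Python, from bench import ctrl gives the robot as it stands.
- The arm moves only by the tool servo_tool, never from a script. Its argument "motion" is a list that holds one entry, the list of rows, each a list of 5 numbers: the shift along the tool's x, y, z in cm, then the turn about the tool's z in degrees, then the closure, from -1 (fully open) to 1 (shut). In form: [[[dx, dy, dz, twist, claw], ...]]. A call has 1 to 5 rows; each row is the pose to reach, as a shift and turn from the pose commanded when the call began, along the tool's axes at that moment; what a row does not reach only later rows make up. A row lasts 1/10 s, in which the tool goes at most 50 mm and 8.59 degrees, less where a joint would pass 70% of its speed; a pose out of reach is approached as far as the arm can. A call with a gripper value outside its range is refused whole. The fingers move at their own pace and stop on an object; the grip force is fixed at half the most. Time passes only in rows, so rows that repeat a pose let the fingers close. It gives the time, the measured TCP pose, the force, the opening and the grip force at its end, in the units of the state.
- ctrl.get_obs(): the state, without advancing time (a new reading comes with each control period).
- ctrl.camera(name): name is "side" or "top"; returns a dict with "pixels" (480x640x3 uint8, red, green, blue), "depth" (480x640 float32, m along the optical axis (not along the pixel's ray), 0 where there is no reading), "fx", "fy", "cx", "cy" (pixels), "k1" (the pictures are not rectified: a ray, as slopes to the right and down, at radius r is drawn at 1 + k1 r^2 times it, then the intrinsics apply), "R" (3x3) and "t" (3): a world point X has camera coordinates R X + t. Camera axes: x right, y down, z forward; pixel columns grow to the right and rows downward; lengths in m; the calibration is good to about 2 mm. A picture is of the moment at which its call begins.
- ctrl.hand_in(): hands the job in; it is judged then, once.
The state is a dict: "time_s": time; "q": joint angles; "dq": joint speeds; "joint_efforts": joint torques, N m; "eef_pos": TCP position; "eef_rot": TCP orientation; "wrist_force": force on the tool from outside, world axes, zero at the start; "torque": the same for the moment, N m; "opening": opening from 0.0 (shut) to 1.0 (fully open); "grasp_force": force on a finger pad.
Only numpy, scipy, OpenCV 4.12 (cv2) and the standard library are available. Lean on these libraries where they do the work, as an engineer would, in place of code of your own. Each camera call takes 0.05 s, during which the arm holds its last target. There are 200 camera calls.

## Working session

There is one attempt and no reset: what is moved stays moved. The work goes in short steps, Python scripts to look and compute and a tool call to move; the robot and the scene stay as the last step left them, time stands still between calls to the robot, and variables do not carry over. Pictures are saved under pics/ and viewed, at most 10 in all, crops included, and the job is handed in when it is done.

Besides the shell and the picture viewer there is one more tool, called after "Request:" as a command line: name --argument value ..., lists and objects as JSON in quotes. servo_tool: Moves the arm, as the interface text tells. Its arguments: {"type":"object","properties":{"motion":{"type":"array"}},"required":["motion"]}

```bash
mkdir -p pics
cat > h.py <<'E'
import numpy as np, cv2, pickle
from bench import ctrl
def grab(n,tag):
    c=ctrl.camera(n); cv2.imwrite(f'pics/{tag}.png',c['pixels'][:,:,::-1]); pickle.dump(c,open(f'pics/{tag}.pkl','wb')); return c
def load(tag): return pickle.load(open(f'pics/{tag}.pkl','rb'))
def ray(c,u,v):
    K=np.array([[c['fx'],0,c['cx']],[0,c['fy'],c['cy']],[0,0,1.]])
    p=cv2.undistortPoints(np.array([[[u,v]]],float),K,np.array([c['k1'],0,0,0,0.]))[0,0]
    R=np.array(c['R']);t=np.array(c['t']); return -R.T@t, R.T@np.array([p[0],p[1],1.])
def atz(c,u,v,z):
    o,d=ray(c,u,v); return o+d*(z-o[2])/d[2]
def dep(c,u,v):
    o,d=ray(c,u,v); return o+d*c['depth'][int(round(v)),int(round(u))]
def tri(c1,p1,c2,p2):
    o1,d1=ray(c1,*p1);o2,d2=ray(c2,*p2)
    s=np.linalg.lstsq(np.c_[d1,-d2],o2-o1,rcond=None)[0]
    a=o1+d1*s[0];b=o2+d2*s[1]; return (a+b)/2,np.linalg.norm(a-b)
def proj(c,X):
    R=np.array(c['R']);x=R@np.array(X)+c['t'];s=x[:2]/x[2];s=s*(1+c['k1']*(s@s));return s*[c['fx'],c['fy']]+[c['cx'],c['cy']]
E
python3 - <<'E'
from h import *
for n in('side','top'):
    c=grab(n,n+'0'); o,d=ray(c,320,240); print(n,o,d,c['fx'],c['k1'])
o=ctrl.get_obs();print(o['time_s'],o['eef_pos'],o['eef_rot'],ctrl.tip_reach)
E
```

```text
side [0.45273091 0.90041691 0.71248253] [ 0.15198244 -0.81173178 -0.56391853] 461.68027556596746 0.017811700313209777
top [0.52307188 0.01358272 1.54340537] [ 0.04718077 -0.00811018 -0.99886795] 615.703984004032 -0.01151237238677748
0.1 [ 0.18019198 -0.54555111  0.25547222] [-7.93209156e-04  9.87321997e-01  1.58728204e-01  4.01973193e-05] 0.025
```

View pics/top0.png

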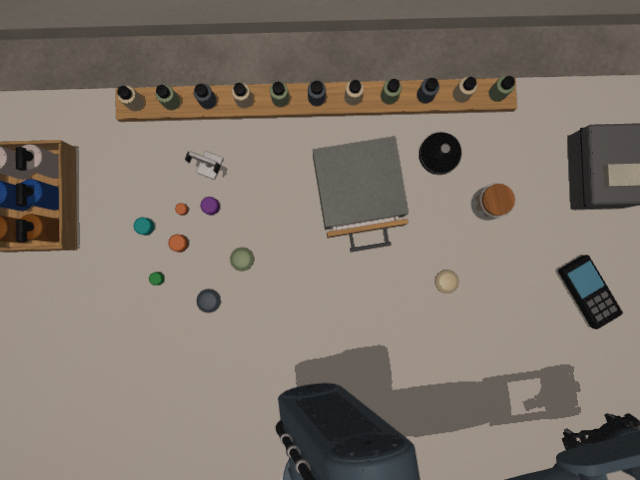

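View pics/side0.png

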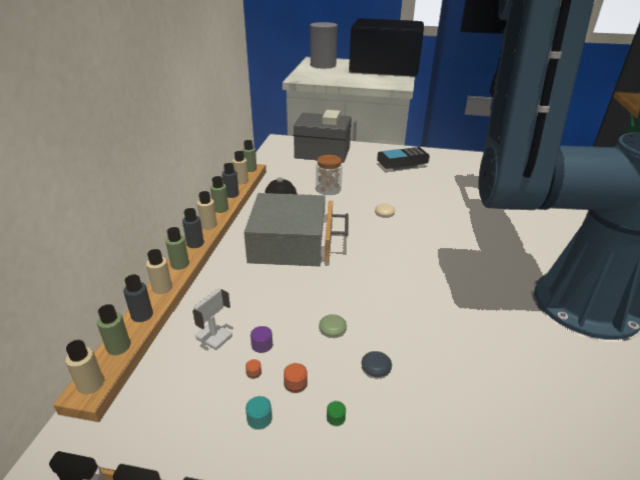

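The top view (up is +x, left is +y) shows the cabinet at about (361,185) and the handle bar at about (370,246). The larger copper cap is at (178,243) in top and (295,377) in side, and the small look-alike is at (181,209). Next I'll enlarge the cap and the handle in both views.

Run:
```python
from h import *
def crop(t,x,y,w,h,k): 
    return cv2.resize(cv2.imread(f'pics/{t}.png')[y:y+h,x:x+w],None,fx=k,fy=k,interpolation=cv2.INTER_CUBIC)
a=crop('top0',320,205,100,50,4);b=crop('side0',310,190,100,75,4)
c=crop('top0',150,215,50,50,4);d=crop('side0',265,350,50,50,4)
im=np.zeros((500,620,3),np.uint8)
im[:200,:400]=a;im[200:500,:400]=b;im[:200,410:610]=c;im[200:400,410:610]=d
cv2.imwrite('pics/crops.png',im)
```

```text
(no output)
```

View pics/crops.png

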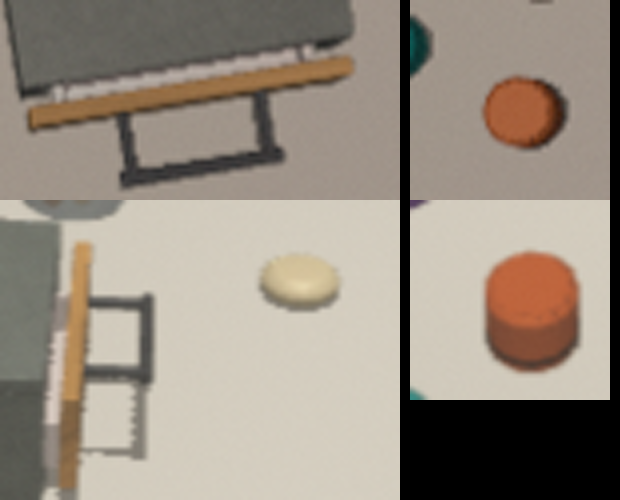

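The crops show the bar ends at top crop px (125,181) and (279,155), and at side crop px (147,177) and (149,97). The cap's top face centre is at (110,111) in the top crop and (121,88) in the side crop.

Run:
```python
from h import *
T=load('top0');S=load('side0');f=lambda x,y,ox,oy:(ox+x/4-.375,oy+y/4-.375)
np.set_printoptions(precision=4,suppress=True)
pts={'barL':(f(127,180,320,205),f(146,176,310,190)),'barR':(f(279,155,320,205),f(149,98,310,190)),'cap':(f(110,111,150,215),f(121,88,265,350)),
'frontL':(f(31,114,320,205),f(68,282,310,190)),'frontR':(f(351,63,320,205),f(83,45,310,190))}
for k,(a,b) in pts.items():
    X,e=tri(T,a,S,b);print(k,X,e,'top atz',atz(T,*a,.066 if 'bar' in k else .035 if k=='cap' else .082),'side',atz(S,*b,.066 if 'bar' in k else .035 if k=='cap' else .082))
# depth on cap & neighbours
print('capdep',dep(T,*pts['cap'][0]),dep(S,*pts['cap'][1]))
# cap top colour mask centroid in top image w/ depth
for t,c,box in(('top',T,(155,222,200,262)),('side',S,(278,355,315,400))):
    x0,y0,x1,y1=box
    P=np.array([dep(c,u,v) for v in range(y0,y1) for u in range(x0,x1) if c['depth'][v,u]>0])
    m=(abs(P[:,2]-.035)<.004);print(t,m.sum(),P[m].mean(0),P[m].min(0),P[m].max(0))
for n,p in dict(purple=(210,205),small=(181,209),sage=(241,259),slate=(208,300),teal=(144,226),green=(156,279),mount=(210,163),jar=(497,200),blackball=(440,153)).items(): print(n,dep(T,*p))
o=ctrl.get_obs();from scipy.spatial.transform import Rotation as Ro
w=o['eef_rot'];print(Ro.from_quat([w[1],w[2],w[3],w[0]]).as_matrix())
```

```text
barL [ 0.5677 -0.0732  0.0653] 1.785434010522274e-05 top atz [ 0.5677 -0.0731  0.066 ] side [ 0.5676 -0.0721  0.066 ]
barR [ 0.5797 -0.1648  0.0674] 0.0009249006454293128 top atz [ 0.5802 -0.1649  0.066 ] side [ 0.5795 -0.1672  0.066 ]
cap [0.5986 0.3521 0.0317] 0.0011015606782020042 top atz [0.5979 0.3513 0.035 ] side [0.5985 0.3548 0.035 ]
frontL [ 0.6095 -0.0179  0.0156] 0.0048135028529827295 top atz [ 0.608  -0.0163  0.082 ] side [0.5923 0.0695 0.082 ]
frontR [ 0.633  -0.2084  0.078 ] 0.0011531582897918759 top atz [ 0.6333 -0.2077  0.082 ] side [ 0.6313 -0.2013  0.082 ]
capdep [0.5978 0.3508 0.0371] [0.598  0.3564 0.0369]
top 194 [0.5968 0.3512 0.0351] [0.5766 0.3299 0.0311] [0.6185 0.3742 0.0389]
side 344 [0.5978 0.3544 0.0344] [0.577  0.3314 0.031 ] [0.6192 0.3751 0.0375]
purple [0.6872 0.2685 0.0383]
small [0.6802 0.3415 0.0296]
sage [0.5534 0.1985 0.0132]
slate [0.4548 0.2801 0.0256]
teal [0.6404 0.432  0.0337]
green [0.5097 0.4066 0.0263]
mount [0.7777 0.2541 0.1119]
jar [ 0.6739 -0.4169  0.1058]
blackball [ 0.7949 -0.2936  0.0717]
[[ 0.9496  0.3134 -0.0002]
 [ 0.3134 -0.9496  0.0016]
 [ 0.0003 -0.0016 -1.    ]]
```

Measurements agree: handle middle is at (0.574, -0.119, 0.066), yaw is about 0.131 rad, and the cap is at (0.598, 0.353). Starting to move with the gripper shut.

Request:
servo_tool --motion '[[[4.4,-2.3,0,2,1],[8.8,-4.6,0,4,1],[13.2,-6.9,0,6,1],[17.6,-9.2,0,8,1],[22,-11.5,0,10.7,1]]]'

```text
time_s: 0.6
eef_pos: [0.354, -0.3661, 0.256]
eef_rot: [-0.0, 0.998, 0.065, -0.0]
wrist_force: [0.3, -0.0, -0.1]
opening: 0.139
grasp_force: 0.0
```

```bash
cat >> h.py <<'E'
from scipy.spatial.transform import Rotation as Ro
def to(x,y,z):
    o=ctrl.get_obs();w=o['eef_rot'];M=Ro.from_quat([w[1],w[2],w[3],w[0]]).as_matrix()
    print('t',round(o['time_s'],2),'pos',np.round(o['eef_pos'],4),'yaw',round(np.degrees(np.arctan2(M[1,0],M[0,0])),2),'tilt',np.round(M[:2,2],4),'F',np.round(o['wrist_force'],1),'open',o['opening'],'gf',o['grasp_force'])
    print('shift cm',np.round(100*M.T@(np.array([x,y,z])-o['eef_pos']),2))
E
python3 -c "
from h import *
to(.5963,-.116,.25)"
```

```text
t 0.6 pos [ 0.354  -0.3661  0.256 ] yaw 7.45 tilt [-0.0001  0.0004] F [ 0.3 -0.  -0.1] open 0.13913298616387823 gf 0.0
shift cm [ 27.27 -21.66   0.61]
```

Request:
servo_tool --motion '[[[3.8,-3.0,0,0,1],[7.6,-6.0,0,0,1],[11.4,-9.0,0,0,1],[15.2,-12,0,0,1],[19,-15,0,0,1]]]'

```text
time_s: 1.1
eef_pos: [0.5227, -0.1923, 0.256]
eef_rot: [-0.0, 0.998, 0.066, -0.0]
wrist_force: [0.9, -0.9, 1.6]
opening: 0.002
grasp_force: 0.0
```

```bash
python3 -c "
from h import *
to(.5963,-.116,.12)"
```

```text
t 1.1 pos [ 0.5227 -0.1923  0.256 ] yaw 7.57 tilt [-0.0003  0.0002] F [ 0.9 -0.9  1.6] open 0.0022479429551976043 gf 0.0
shift cm [ 8.31 -6.59 13.6 ]
```

Request:
servo_tool --motion '[[[4,-3,2,0,1],[8,-6,4,0,1],[8.1,-6.4,8,0,1],[8.1,-6.4,11,0,1],[8.1,-6.4,11,0,1]]]'

```text
time_s: 1.6
eef_pos: [0.5901, -0.1178, 0.1405]
eef_rot: [-0.002, 0.998, 0.067, -0.005]
wrist_force: [-0.5, -0.0, -0.1]
opening: 0.0
grasp_force: 0.0
```

```bash
python3 -c "
from h import *
to(.5963,-.116,.074)
grab('top','top1');grab('side','side1')
a=cv2.imread('pics/top1.png')[190:265,310:420];b=cv2.imread('pics/side1.png')[150:265,290:400]
cv2.imwrite('pics/c1.png',np.hstack([cv2.resize(a,(440,300)),cv2.resize(b,(330,300))]))"
```

```text
t 1.6 pos [ 0.5901 -0.1178  0.1405] yaw 7.64 tilt [-0.0101  0.0041] F [-0.5 -0.  -0.1] open 0.00011481798040265352 gf 0.0
shift cm [ 0.7  -0.06  6.65]
```

View pics/c1.png

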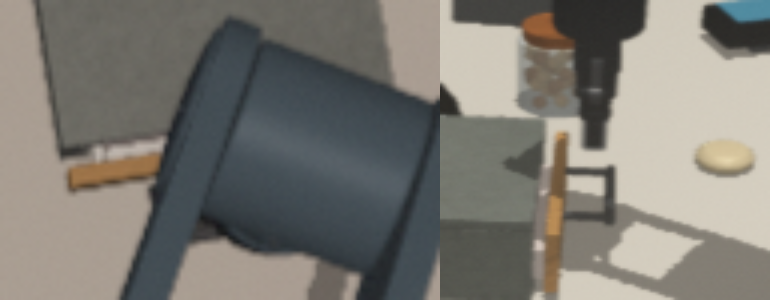

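In the side crop the shut fingers (595,130) hang above the gap between the front (560) and the bar (610), and they sit at the right depth. Descending.

Request:
servo_tool --motion '[[[0.2,0,0,0,1],[0.2,0,1,0,1],[0.2,0,3,0,1],[0.2,0,4,0,1],[0.2,0,4,0,1]]]'

```text
time_s: 2.2
eef_pos: [0.5945, -0.1197, 0.105]
eef_rot: [-0.001, 0.998, 0.066, -0.001]
wrist_force: [-0.7, -0.0, 0.1]
opening: -0.003
grasp_force: 0.0
```

```bash
python3 -c "
from h import *
to(.5963,-.116,.074)"
```

```text
t 2.2 pos [ 0.5945 -0.1197  0.105 ] yaw 7.54 tilt [-0.0024  0.001 ] F [-0.7 -0.   0.1] open -0.0026650594574754603 gf 0.0
shift cm [ 0.23 -0.34  3.1 ]
```

Request:
servo_tool --motion '[[[0.1,0,1,0,1],[0.1,0,2,0,1],[0.1,0,3.1,0,1],[0.1,0,3.1,0,1]]]'

```text
time_s: 2.6
eef_pos: [0.5952, -0.1191, 0.0732]
eef_rot: [-0.001, 0.998, 0.066, -0.002]
wrist_force: [-0.3, 0.4, -1.3]
opening: -0.004
grasp_force: 0.0
```

Request:
servo_tool --motion '[[[-0.7,0,0,0,1],[-1.4,0,0,0,1],[-2.1,0,0,0,1],[-2.8,0,0,0,1],[-3.5,0,0,0,1]]]'

```text
time_s: 3.1
eef_pos: [0.5614, -0.1245, 0.0757]
eef_rot: [0.0, 0.998, 0.066, 0.0]
wrist_force: [1.5, -0.8, -0.0]
opening: -0.004
grasp_force: 0.9
```

Request:
servo_tool --motion '[[[-1,0,0,0,1],[-2,0,0,0,1],[-3,0,0,0,1],[-4,0,0,0,1],[-5,0,0,0,1]]]'

```text
time_s: 3.6
eef_pos: [0.5116, -0.1311, 0.0755]
eef_rot: [0.0, 0.998, 0.066, 0.0]
wrist_force: [3.4, 0.0, 2.3]
opening: 0.004
grasp_force: 0.9
```

```bash
python3 -c "
from h import *
to(.5963,-.116,.074)"
```

```text
t 3.6 pos [ 0.5116 -0.1311  0.0755] yaw 7.56 tilt [ 0.0005 -0.0003] F [3.4 0.  2.3] open 0.0036892453401413164 gf 0.94569674693048
shift cm [ 8.6  -0.38  0.16]
```

Request:
servo_tool --motion '[[[-0.5,0,0,0,1],[-1,0,0,0,1],[-1.5,0,0,0,1],[-2,0,0,0,1],[-2.3,0,0,0,1]]]'

```text
time_s: 4.1
eef_pos: [0.489, -0.1338, 0.0752]
eef_rot: [-0.0, 0.998, 0.066, -0.0]
wrist_force: [2.0, 0.9, -0.7]
opening: -0.002
grasp_force: 0.8
```

Request:
servo_tool --motion '[[[-0.3,0,0,0,1],[-0.6,0,0,0,1],[-0.9,0,0,0,1]]]'

```text
time_s: 4.4
eef_pos: [0.4819, -0.1349, 0.0754]
eef_rot: [0.0, 0.998, 0.066, 0.002]
wrist_force: [16.7, 5.8, -10.9]
opening: 0.002
grasp_force: 8.5
```

Stop reached: force rose to 17 N. Backing off slightly, then lifting.

Request:
servo_tool --motion '[[[0.6,0,0,0,1],[0.6,0,0,0,1],[0.6,0,-3,0,1],[0.6,0,-6,0,1],[0.6,0,-10,0,1]]]'

```text
time_s: 4.9
eef_pos: [0.4849, -0.1337, 0.1748]
eef_rot: [-0.001, 0.998, 0.066, -0.002]
wrist_force: [0.5, 0.2, -0.9]
opening: -0.0
grasp_force: 0.0
```

Request:
servo_tool --motion '[[[0,-4.5,-2,0,-0.6],[0,-9,-2,0,-0.6],[0,-13.5,-2,0,-0.6],[0,-18,-2,0,-0.6],[0,-22,-2,0,-0.6]]]'

```text
time_s: 5.4
eef_pos: [0.4566, 0.0855, 0.1954]
eef_rot: [0.0, 0.998, 0.066, -0.0]
wrist_force: [1.7, 0.4, -0.1]
opening: 0.8
grasp_force: 0.0
```

```bash
python3 -c "
from h import *
to(.598,.353,.15)
grab('top','top2');grab('side','side2')
a=cv2.imread('pics/top2.png')[195:295,310:430];b=cv2.imread('pics/side2.png')[170:290,300:420]
cv2.imwrite('pics/c2.png',np.hstack([cv2.resize(a,None,fx=3.33334,fy=4)[:400,:400],cv2.resize(b,(400,400))]) if 0 else np.hstack([cv2.copyMakeBorder(cv2.resize(a,None,fx=3,fy=3),0,60,0,0,0),cv2.resize(b,None,fx=3,fy=3)]))"
```

```text
t 5.4 pos [0.4566 0.0855 0.1954] yaw 7.58 tilt [-0.0005 -0.0004] F [ 1.7  0.4 -0.1] open 0.800105592861182 gf 0.0
shift cm [ 17.55 -24.65   4.52]
```

View pics/c2.png

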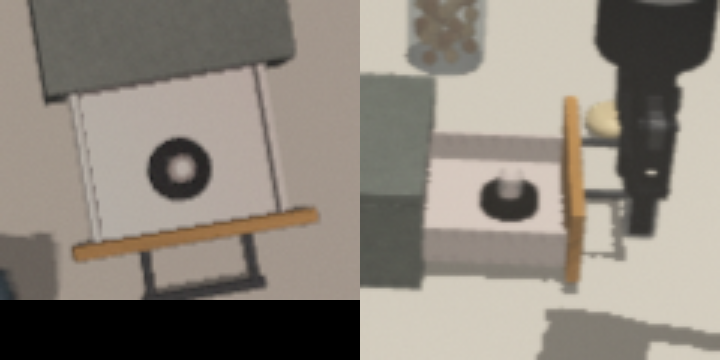

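The tray is out: collar at top-crop (179,168), stud top at (182,168); in the side crop, collar (150,199) and stud top (150,174) measured from the crop's left edge.

Run:
```python
from h import *
np.set_printoptions(precision=4,suppress=True)
T=load('top2');S=load('side2');g=lambda x,y,ox,oy:(ox+x/3-.33,oy+y/3-.33)
a=g(179,168,310,195);b=g(150,199,300,170);print('collar',tri(T,a,S,b),atz(T,*a,.036),atz(S,*b,.036))
a=g(181.5,168.5,310,195);b=g(150,173,300,170);print('studtop',tri(T,a,S,b),atz(T,*a,.06),atz(S,*b,.06))
# collar fit from dark pixels, top view
im=T['pixels'][230:272,345:395].max(2)
n,l,st,ce=cv2.connectedComponentsWithStats(((im<75)*255).astype(np.uint8))
for i in range(1,n):
    if st[i,4]>80:
        cn=cv2.findContours((l==i).astype(np.uint8),0,cv2.CHAIN_APPROX_NONE)[0][0]
        (x,y),ax,_=cv2.fitEllipse(cn); print(st[i],ax,atz(T,345+x,230+y,.036))
# handle-based prediction
h=[atz(T,*g(x,y,310,195),.066) for x,y in((152,290),(257,277))];m=(h[0]+h[1])/2;print('handle',m,'pred sampler',m[:2]+.1*np.array([np.cos(.1315),np.sin(.1315)]))
# cap fit both views by colour
for t,c,(x0,y0,x1,y1) in(('top',T,(160,228,198,260)),):
    p=c['pixels'][y0:y1,x0:x1].astype(int); m=((p[:,:,0]-p[:,:,2])>75)
    cn=max(cv2.findContours(m.astype(np.uint8),0,cv2.CHAIN_APPROX_NONE)[0],key=len);(x,y),ax,_=cv2.fitEllipse(cn);print('cap',ax,atz(c,x0+x,y0+y,.035))
```

```text
collar (array([ 0.5642, -0.1196,  0.0281]), np.float64(0.0016597524175087724)) [ 0.5648 -0.1188  0.036 ] [ 0.5621 -0.1079  0.036 ]
studtop (array([ 0.5642, -0.1191,  0.0558]), np.float64(0.0008117213294399456)) [ 0.5637 -0.1187  0.06  ] [ 0.5639 -0.1125  0.06  ]
[ 15  11  20  20 242] (19.013179779052734, 19.56205940246582) [ 0.5644 -0.1189  0.036 ]
handle [ 0.4712 -0.1338  0.066 ] pred sampler [ 0.5703 -0.1207]
cap (15.439167976379395, 16.524372100830078) [0.5977 0.3519 0.035 ]
```

Request:
servo_tool --motion '[[[2.9,-4,0,0,-0.6],[5.8,-8,0,0,-0.6],[8.7,-12,0,0,-0.6],[11.6,-16,0,0,-0.6],[14.5,-20,0,0,-0.6]]]'

```text
time_s: 6.0
eef_pos: [0.576, 0.3018, 0.1949]
eef_rot: [0.001, 0.998, 0.066, -0.0]
wrist_force: [0.6, -1.0, 1.2]
opening: 0.798
grasp_force: 0.0
```

```bash
python3 -c "
from h import *
to(.598,.352,.12);print(ctrl.get_obs()['q'])"
```

```text
t 6.0 pos [0.576  0.3018 0.1949] yaw 7.54 tilt [-0.0005 -0.0012] F [ 0.6 -1.   1.2] open 0.797727994931011 gf 0.0
shift cm [ 2.84 -4.7   7.48]
[ 3.00910605e-01  4.00398178e-01  1.45844421e+00 -1.01771034e-03
  1.28358959e+00  1.74031882e+00]
```

Request:
servo_tool --motion '[[[2.8,-4.7,3,-8,-0.6],[2.8,-4.7,6,-16,-0.6],[2.8,-4.7,7.5,-24,-0.6],[2.8,-4.7,7.5,-32,-0.6],[2.8,-4.7,7.5,-40,-0.6]]]'

```text
time_s: 6.5
eef_pos: [0.5962, 0.35, 0.1182]
eef_rot: [0.0, 0.914, 0.406, -0.002]
wrist_force: [0.3, 0.2, -0.2]
opening: 0.802
grasp_force: 0.0
```

Request:
servo_tool --motion '[[[0,0,0,-8,-0.6],[0,0,0,-16,-0.6],[0,0,0,-24,-0.6],[0,0,0,-32,-0.6],[0,0,0,-40,-0.6]]]'

```text
time_s: 7.0
eef_pos: [0.5969, 0.35, 0.1197]
eef_rot: [0.0, 0.72, 0.694, -0.001]
wrist_force: [1.3, 0.1, 0.0]
opening: 0.797
grasp_force: 0.0
```

Request:
servo_tool --motion '[[[0,0,0,-8,-0.6],[0,0,0,-10,-0.6],[0,0,0,-10,-0.6]]]'

```text
time_s: 7.3
eef_pos: [0.5969, 0.3501, 0.1198]
eef_rot: [0.0, 0.659, 0.752, -0.001]
wrist_force: [0.4, -0.0, -0.1]
opening: 0.8
grasp_force: 0.0
```

```bash
python3 -c "
from h import *
to(.598,.352,.03)"
```

```text
t 7.3 pos [0.5969 0.3501 0.1198] yaw 97.54 tilt [-0.0009 -0.001 ] F [ 0.4 -0.  -0.1] open 0.7999802885927983 gf 0.0
shift cm [0.18 0.14 8.98]
```

Request:
servo_tool --motion '[[[0.2,0.1,3,0,-0.6],[0.2,0.1,6,0,-0.6],[0.2,0.1,8,0,-0.6],[0.2,0.1,8.9,0,-0.6],[0.2,0.1,8.9,0,-0.6]]]'

```text
time_s: 7.8
eef_pos: [0.5964, 0.3526, 0.0295]
eef_rot: [-0.001, 0.659, 0.752, -0.002]
wrist_force: [-0.1, -0.5, -0.0]
opening: 0.797
grasp_force: 0.0
```

Request:
servo_tool --motion '[[[0,0,0,0,0.4],[0,0,0,0,0.4],[0,0,0,0,0.4],[0,0,0,0,0.4],[0,0,0,0,0.4]]]'

```text
time_s: 8.3
eef_pos: [0.5986, 0.3541, 0.0334]
eef_rot: [0.001, 0.659, 0.752, 0.002]
wrist_force: [0.4, 0.2, 6.7]
opening: 0.504
grasp_force: 61.4
```

```bash
python3 -c "
from h import *
to(.598,.352,.03)"
```

```text
t 8.3 pos [0.5986 0.3541 0.0334] yaw 97.57 tilt [0.0033 0.0012] F [0.4 0.2 6.7] open 0.5041599664686021 gf 61.42097440548241
shift cm [-0.2  -0.09  0.34]
```

Request:
servo_tool --motion '[[[0,0,0,0,-0.6],[0,0,-0.2,0,-0.6],[0,0,-0.2,0,-0.6],[0,0,-0.2,0,-0.6],[0,0,-0.2,0,-0.6]]]'

```text
time_s: 8.8
eef_pos: [0.5971, 0.3535, 0.0331]
eef_rot: [-0.0, 0.659, 0.752, -0.0]
wrist_force: [0.5, -0.2, -0.4]
opening: 0.802
grasp_force: 0.0
```

Request:
servo_tool --motion '[[[0,0,0,8,-0.6],[0,0,0,16,-0.6],[0,0,0,24,-0.6],[0,0,0,32,-0.6],[0,0,0,40,-0.6]]]'

```text
time_s: 9.3
eef_pos: [0.5972, 0.3535, 0.0331]
eef_rot: [-0.0, 0.878, 0.479, -0.0]
wrist_force: [-0.2, -0.1, 0.2]
opening: 0.799
grasp_force: 0.0
```

Request:
servo_tool --motion '[[[0,0,0,8,-0.6],[0,0,0,16,-0.6],[0,0,0,24,-0.6],[0,0,0,32,-0.6],[0,0,0,40,-0.6]]]'

```text
time_s: 9.8
eef_pos: [0.5971, 0.3535, 0.0331]
eef_rot: [0.0, 0.989, 0.15, -0.0]
wrist_force: [-0.4, 0.2, -0.8]
opening: 0.802
grasp_force: 0.0
```

Request:
servo_tool --motion '[[[0,0,0,8,-0.6],[0,0,0,10,-0.6],[0,0,0,10,-0.6],[0,0,0,10,-0.6]]]'

```text
time_s: 10.2
eef_pos: [0.5972, 0.3535, 0.0332]
eef_rot: [0.0, 0.998, 0.067, -0.0]
wrist_force: [-0.1, -0.1, -0.5]
opening: 0.803
grasp_force: 0.0
```

```bash
python3 -c "
from h import *
to(.598,.352,.03)"
```

```text
t 10.2 pos [0.5972 0.3535 0.0332] yaw 7.64 tilt [-0.0002 -0.0001] F [-0.1 -0.1 -0.5] open 0.8033139474480813 gf 0.0
shift cm [0.06 0.16 0.32]
```

Request:
servo_tool --motion '[[[0.1,0,0,0,0.4],[0.1,0,0,0,0.4],[0.1,0,0,0,0.4],[0.1,0,0,0,0.4],[0.1,0,0,0,0.4]]]'

```text
time_s: 10.7
eef_pos: [0.5986, 0.3538, 0.0337]
eef_rot: [-0.0, 0.998, 0.066, 0.0]
wrist_force: [0.6, 0.3, 2.7]
opening: 0.499
grasp_force: 61.1
```

```bash
python3 -c "
from h import *
to(.598,.352,.03)"
```

```text
t 10.7 pos [0.5986 0.3538 0.0337] yaw 7.58 tilt [0.0009 0.0003] F [0.6 0.3 2.7] open 0.49929814900106706 gf 61.09255333431065
shift cm [-0.08  0.17  0.37]
```

Request:
servo_tool --motion '[[[0,0,-3,0,0.4],[0,0,-6,0,0.4],[0,0,-10,0,0.4],[0,0,-13,0,0.4],[0,0,-13,0,0.4]]]'

```text
time_s: 11.2
eef_pos: [0.601, 0.3548, 0.1693]
eef_rot: [-0.001, 0.998, 0.066, 0.004]
wrist_force: [0.2, 0.9, 0.7]
opening: 0.495
grasp_force: 60.9
```

Run:
```python
from h import *
to(.5645,-.1187,.163)
S=grab('side','side3')
# expected cap centre top given TCP
o=ctrl.get_obs();print(proj(S,[o['eef_pos'][0],o['eef_pos'][1],o['eef_pos'][2]]))
```

```text
t 11.2 pos [0.601  0.3548 0.1693] yaw 7.58 tilt [0.0087 0.0033] F [0.2 0.9 0.7] open 0.49536222485818526 gf 60.9207112994045
shift cm [-9.87 46.46  0.44]
[292.75804318 319.08178412]
```

Request:
servo_tool --motion '[[[-1,4.7,0,0,0.4],[-2,9.4,0,0,0.4],[-3,14.1,0,0,0.4],[-4,18.8,0,0,0.4],[-5,23.5,0,0,0.4]]]'

```text
time_s: 11.75
eef_pos: [0.5777, 0.1124, 0.1611]
eef_rot: [-0.0, 0.998, 0.066, -0.002]
wrist_force: [0.8, 0.2, 0.0]
opening: 0.498
grasp_force: 61.0
```

Request:
servo_tool --motion '[[[-1,4.5,0,0,0.4],[-2,9,0,0,0.4],[-3,13.5,0,0,0.4],[-4,18,0,0,0.4],[-4.6,22,0,0,0.4]]]'

```text
time_s: 12.25
eef_pos: [0.561, -0.1116, 0.1612]
eef_rot: [-0.001, 0.998, 0.066, -0.002]
wrist_force: [0.5, 0.1, 0.2]
opening: 0.498
grasp_force: 61.0
```

```bash
python3 -c "
from h import *
to(.5652,-.117,.112)"
```

```text
t 12.25 pos [ 0.561  -0.1116  0.1612] yaw 7.53 tilt [-0.0035  0.0013] F [0.5 0.1 0.2] open 0.49832227237985893 gf 61.000610534101725
shift cm [0.36 0.6  4.92]
```

Request:
servo_tool --motion '[[[0.3,0.6,1.5,0,0.4],[0.3,0.6,3.5,0,0.4],[0.3,0.6,4.9,0,0.4],[0.3,0.6,4.9,0,0.4],[0.3,0.6,4.9,0,0.4]]]'

```text
time_s: 12.75
eef_pos: [0.5662, -0.1145, 0.1133]
eef_rot: [-0.001, 0.998, 0.067, -0.001]
wrist_force: [-0.4, 0.6, -0.0]
opening: 0.495
grasp_force: 61.0
```

Run:
```python
from h import *
to(.5652,-.117,.1)
S=grab('side','side4');cv2.imwrite('pics/c4.png',cv2.resize(cv2.imread('pics/side4.png')[185:265,310:400],None,fx=6,fy=6,interpolation=cv2.INTER_CUBIC))
for y in(-.117,):
  p=ctrl.get_obs()['eef_pos'];b=p-[0,0,.0337]
  for n,X in(('cap bottom',b),('stud top',[.5652,-.117,.06]),('stud foot',[.5652,-.117,.036])): q=proj(S,X);print(n,q,(q-[310,185]+.5)*6)
```

```text
t 12.75 pos [ 0.5662 -0.1145  0.1133] yaw 7.63 tilt [-0.0019  0.0009] F [-0.4  0.6 -0. ] open 0.4953257066970704 gf 61.021888023242354
shift cm [-0.13  0.24  1.33]
cap bottom [349.04356594 220.05310909] [237.26139564 213.31865457]
stud top [349.43046267 226.37163521] [239.58277604 251.22981125]
stud foot [349.00299754 233.996648  ] [237.01798525 296.97988801]
```

View pics/c4.png

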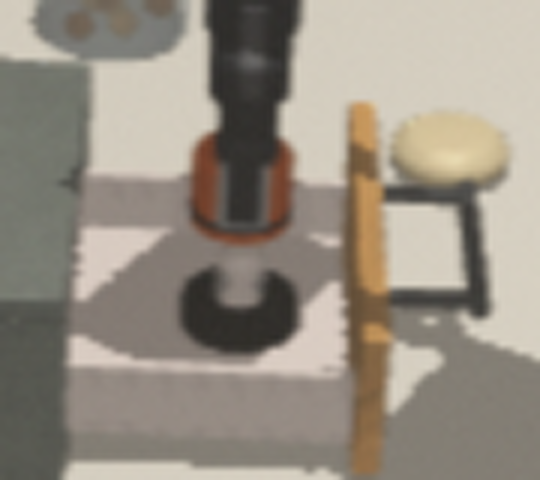

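The side crop shows the cap (192–293, centre 242) directly over the stud and collar (181–299, centre 240), which agrees within about 1 mm in x. Aligning at (0.5658, -0.117) and lowering slowly.

Request:
servo_tool --motion '[[[-0.1,0.2,0,0,0.4],[-0.1,0.2,0.6,0,0.4],[-0.1,0.2,1.2,0,0.4],[-0.1,0.2,1.2,0,0.4]]]'

```text
time_s: 13.2
eef_pos: [0.5653, -0.1173, 0.1013]
eef_rot: [-0.0, 0.998, 0.066, -0.001]
wrist_force: [-0.7, -0.5, 0.4]
opening: 0.497
grasp_force: 61.0
```

```bash
python3 -c "
from h import *
to(.5658,-.117,.0837)"
```

```text
t 13.2 pos [ 0.5653 -0.1173  0.1013] yaw 7.57 tilt [-0.0015  0.0007] F [-0.7 -0.5  0.4] open 0.4966538644597329 gf 61.02576951496303
shift cm [ 0.05 -0.03  1.76]
```

Request:
servo_tool --motion '[[[0.05,0,0.3,0,0.4],[0.05,0,0.6,0,0.4],[0.05,0,0.9,0,0.4],[0.05,0,1.2,0,0.4],[0.05,0,1.2,0,0.4]]]'

```text
time_s: 13.7
eef_pos: [0.5663, -0.1176, 0.0898]
eef_rot: [-0.0, 0.998, 0.066, -0.0]
wrist_force: [0.3, -0.2, -0.2]
opening: 0.501
grasp_force: 61.1
```

The cap is about 4 mm over the stud without contact force. Continuing down.

Request:
servo_tool --motion '[[[0,0,0.2,0,0.4],[0,0,0.4,0,0.4],[0,0,0.6,0,0.4],[0,0,0.6,0,0.4]]]'

```text
time_s: 14.1
eef_pos: [0.5666, -0.1181, 0.0842]
eef_rot: [0.0, 0.998, 0.066, 0.0]
wrist_force: [-0.7, -3.9, 0.1]
opening: 0.498
grasp_force: 61.2
```

Request:
servo_tool --motion '[[[0,0,0.2,0,0.4],[0,0,0.4,0,0.4],[0,0,0.6,0,0.4],[0,0,0.6,0,0.4]]]'

```text
time_s: 14.5
eef_pos: [0.5675, -0.1181, 0.0791]
eef_rot: [0.001, 0.998, 0.066, 0.001]
wrist_force: [-0.7, -2.7, 4.6]
opening: 0.503
grasp_force: 61.6
```

Request:
servo_tool --motion '[[[0,0.05,0.2,0,0.4],[0,0.05,0.4,0,0.4],[0,0.05,0.6,0,0.4],[0,0.05,0.6,0,0.4]]]'

```text
time_s: 14.9
eef_pos: [0.5668, -0.118, 0.072]
eef_rot: [0.0, 0.998, 0.066, 0.0]
wrist_force: [1.9, -3.0, -1.0]
opening: 0.495
grasp_force: 61.6
```

Request:
servo_tool --motion '[[[0,0,0.2,0,0.4],[0,0,0.4,0,0.4],[0,0,0.6,0,0.4],[0,0,0.6,0,0.4]]]'

```text
time_s: 15.3
eef_pos: [0.5691, -0.1179, 0.0694]
eef_rot: [0.0, 0.998, 0.066, 0.003]
wrist_force: [-1.0, 3.1, 19.1]
opening: 0.496
grasp_force: 63.8
```

Clicked and seated: z = 0.0694 against 0.0697 expected, with 19 N of press. x crept about 2 mm inward, so I'm pulling back to hold the tray on its stop.

Request:
servo_tool --motion '[[[-0.15,0,0,0,0.4],[-0.3,0,0,0,0.4],[-0.4,0,0.1,0,0.4],[-0.4,0,0.1,0,0.4]]]'

```text
time_s: 15.7
eef_pos: [0.5661, -0.1183, 0.0694]
eef_rot: [0.0, 0.998, 0.066, 0.004]
wrist_force: [0.3, 4.4, 22.9]
opening: 0.5
grasp_force: 64.3
```

Run:
```python
from h import *
to(.5652,-.118,.0697)
grab('side','side5');cv2.imwrite('pics/c5.png',cv2.resize(cv2.imread('pics/side5.png')[185:265,310:400],None,fx=6,fy=6,interpolation=cv2.INTER_CUBIC))
```

```text
t 15.7 pos [ 0.5661 -0.1183  0.0694] yaw 7.56 tilt [ 0.0075 -0.0003] F [ 0.3  4.4 22.9] open 0.4999554701376239 gf 64.34898991137743
shift cm [-0.09 -0.04 -0.03]
```

View pics/c5.png

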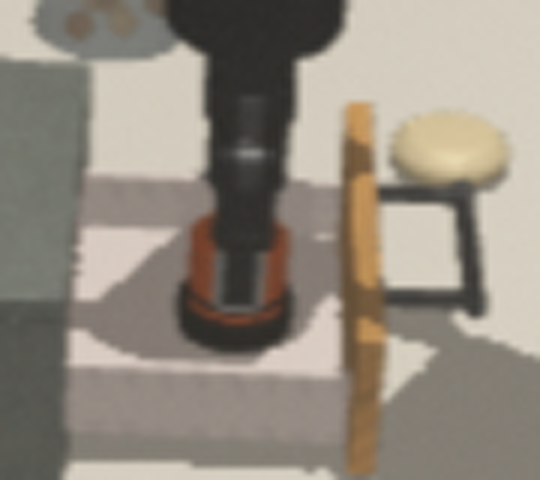

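The cap sits on the collar, but the bar and front have shifted about 4 crop px left (about 2 mm inward). Pulling on until the stop pushes back.

Request:
servo_tool --motion '[[[-0.15,0,0,0,0.4],[-0.3,0,0,0,0.4],[-0.3,0,0,0,0.4]]]'

```text
time_s: 16.05
eef_pos: [0.564, -0.1187, 0.0694]
eef_rot: [0.001, 0.998, 0.066, 0.005]
wrist_force: [6.2, 5.6, 21.2]
opening: 0.5
grasp_force: 63.9
```

Request:
servo_tool --motion '[[[-0.1,0,0,0,0.4],[-0.2,0,0,0,0.4],[-0.2,0,0,0,0.4]]]'

```text
time_s: 16.35
eef_pos: [0.563, -0.1192, 0.0695]
eef_rot: [0.001, 0.998, 0.066, 0.006]
wrist_force: [8.3, 5.0, 16.7]
opening: 0.497
grasp_force: 63.4
```

Request:
servo_tool --motion '[[[-0.1,0,0.1,0,0.4],[-0.1,0,0.15,0,0.4],[-0.1,0,0.15,0,0.4],[-0.1,0,0.15,0,0.4]]]'

```text
time_s: 16.75
eef_pos: [0.5631, -0.1193, 0.0693]
eef_rot: [0.001, 0.998, 0.066, 0.007]
wrist_force: [7.9, 7.3, 24.5]
opening: 0.498
grasp_force: 64.4
```

Run:
```python
from h import *
to(.564,-.118,.0697)
grab('side','side6')
g=lambda t:cv2.cvtColor(cv2.imread(f'pics/{t}.png'),6).astype(np.float32)
# front panel+handle region, shift relative to side4 (tray at stop, before pressing)
ref=g('side4')[200:262,364:396]
for t in('side4','side5','side6'):
    R=g(t)[196:266,358:402]; U=lambda a:cv2.resize(a,None,fx=8,fy=8,interpolation=cv2.INTER_CUBIC)
    _,m,_,l=cv2.minMaxLoc(cv2.matchTemplate(U(R),U(ref),5));print(t,m,(np.array(l)/8-[6,4]))
```

```text
t 16.75 pos [ 0.5631 -0.1193  0.0693] yaw 7.55 tilt [ 0.0139 -0.0013] F [ 7.9  7.3 24.5] open 0.49775891766764785 gf 64.42303265444934
shift cm [ 0.11 -0.11 -0.03]
side4 0.9999766945838928 [0. 0.]
side5 0.9728620648384094 [-0.75  -0.125]
side6 0.9805847406387329 [ 0.    -0.125]
```

The tray is back on its stop (0.0 px shift from the fully-out picture). The cap is home and held with 24 N of downward press.

```bash
python3 -c "
from bench import ctrl
print(ctrl.hand_in())"
```

```text
the job is handed in; nothing more can be done
None
```

I handed the job in with the tray at its stop and the copper cap clicked home on the collar, still gripped and pressed down with about 24 N; the hand-in gave no verdict.

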